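# Clamp the grater for one-handed grating

## Task

Get the grater ready for grating with one hand: lift it off its hook on the utensil stand, stand it upright on the plate of the screw clamp in the middle between the two jaws, handle up and its broad faces towards the jaws, then let go of it and turn the crank clockwise until the moving jaw holds the grater tight against the fixed jaw. Do not knock the whisk off the other hook or disturb the mug, onion and garlic, and let go of everything at the end.

Things in the scene. Friction and masses are not known exactly. Their poses are not given: they have to be found in the camera images.
- grater: steel tower grater, a box 42 (x) x 56 (y) x 140 mm (z, up) with an arched handle of 8 mm bar in its y-z plane, 56 wide, underside 36 mm over the box. Origin: centre of the underside. 0.13-0.25 kg. Faces x = +-21 (rasp holes) go against the jaws, narrow faces y = +-28 are for the fingers. Hung on either hook, axes as the stand's, foot 74 mm over the worktop; grip it 30 to 45 mm under the box's top.
- stand: fixed utensil stand: round marble foot 130 x 20 mm, steel post, crossbar along y at x = -90, z = 297 mm, 11 mm thick, right over what hangs there: a hand cannot come straight down, it must come from -x leaning back about 40 deg. Two strap hooks under the bar at y = +42 and -42 mm open to -x, towards the robot's left front. Origin: middle of the foot on the worktop, z up.
- hook_a (a point): middle of the seat of the hook at the stand's y = +42 mm (x = -100, z = 250): a flat seat 20 mm deep and 12 wide, closed behind, with an upturned tip in front (10 to 13 mm towards the stand's -x) that rises 13 mm over the seat. What hangs here must go up 14 to 30 mm before it can go out along -x.
- hook_b (a point): the same for the other hook, at the stand's y = -42 mm.
- whisk: wire balloon whisk 224 mm long, 38 mm across, hung by its loop on the hook beside the grater; leave it. Origin: its lowest point, z up.
- clamp: fixed screw clamp on the 19 mm thick bamboo board: white plate 176 x 136 mm, its upper face at z = 14 mm. Origin: underside, z up, x along the screw from crank to fixed jaw; the crank's end (-x) looks to the robot's left. Threaded front block x = -58 to -40, up to z = 72. Guide rods 9 mm thick along x at y = +-44, z = 30 mm: the grater stands between them.
- fixed_jaw: the clamp's fixed jaw, 104 mm wide (y). Origin: on its gripping face at plate-underside height, 70 mm along x from the clamp's origin; top at z = 68 mm. Axes as the clamp's.
- jaw: the clamp's moving jaw, 104 mm wide, 18 thick, top at z = 68 mm. Origin: on its gripping face at plate-underside height; axes as the clamp's. It is moved only by the screw, towards +x as the crank turns clockwise. Gap between the jaws at the start: 65 to 83 mm.
- crank (a joint): crank angle a in rad, 0 to 15.7, 0 = arm up and jaw fully open; grows when turned clockwise seen from the crank's end (right-handed about the clamp's x). The jaw, and screw and crank with it, moves +20 mm per turn. Turning takes about 4 N at the grip; once the jaw bites, the force climbs steeply. The screw locks itself and stays where it is left.
- grip_mid (a point): middle of the crank's black handgrip, a cylinder 48 mm long and 18 thick along the clamp's x, free to spin on its pin, so it can be carried round whole turns with an unchanged tool orientation. In the clamp's frame it is at y = -34 sin a, z = 60 + 34 cos a mm, and 132 mm behind the moving jaw's face; the flat crank arm is 25 mm from it on the jaw's side.
- mug: white mug with handle, 98 mm tall, on the worktop; leave it.
- onion: red onion, 84 mm tall, on the mat behind the board; leave it.
- garlic: garlic bulb, 59 mm tall, on the mat behind the board; leave it.
Things that resemble listed ones, but are neither listed nor needed, are in the scene too. What is shaped like the grater but orange is not meant.

How it is judged:
By the outcome, as a careful person would: the job done as asked, in the order asked, and still so for the second after the job is handed in, with the robot touching nothing.
It also fails if it takes over 64 s, if anything falls off the work surface, if the arm or the gripper's body presses on something with over 40 N, if the wrist force passes 120 N, or if a joint passes its speed limit or range.

## Robot

A 7-joint arm with a two-finger parallel gripper is mounted at the origin on a cart in front of the work surface, level with it; the furniture and walls round the work are solid. World frame = base frame: x ahead of the robot, y to its left, z up, the work surface at z = 0. Lengths are in m, angles in rad, forces in N, time in s.
With the tool pointing down it reaches from about 0.35 to 0.9 m from the base axis. Payload 8.1 kg.
Tool frame: the origin (TCP) lies midway between the tips of the shut fingers; the grasp point (between the pads) lies arm.grasp_offset behind it (arm.grasp_offset is the distance from the TCP to the grasp point, in m); z points along the fingers, y is the line along which they close (so a half turn about z gives the same grasp; the last joint's range is limited). The gripper opens to 92 mm and grips with 3 to 60 N. Pads are 19 mm wide; open, the fingers measure 130 mm over their backs; the gripper's body (75 mm by 190 mm) begins 47 mm behind the grasp point.
Start: joints at [-1.326, 0.434, 0.025, 1.573, -0.012, 1.134, -0.075], TCP at [0.213, 0.588, 0.227] pointing down, gripper open.
Joint ranges: [-2.62, 2.62], [-0.44, 2.09], [-1.27, 1.32], [0.08, 2.57], [-1.32, 4.46], [0.12, 2], [-2.74, 2.74]. Speed limits (rad/s): [2.22, 2.22, 3.01, 3.01, 3.14, 3.14, 3.14].

## Interface

Orientations are given as a rotation vector (axis times angle).
In Python, from cell import observe, imaging, arm gives the robot as it stands.
- The arm moves only by the tool apply_moves, never from a script. Its argument "commands" is a list of rows, each a list of 5 numbers: the opening in per cent of the stroke, from 0 (shut) to 100 (fully open), then the shift along the world's x, y, z in units of 0.06 m (1.0 is 0.06 m), then the turn about the world's z in units of 0.5 rad (1.0 is 0.5 rad). A call has 1 to 12 rows; each row shifts and turns the commanded pose from where the row before left it; what a row does not reach is not made up. A row lasts 1/8 s, in which the tool goes at most 62.5 mm and 10.7 degrees, less where a joint would pass 70% of its speed; a pose out of reach is approached as far as the arm can. A call with a number of a shift or a turn outside -1 to 1 is refused whole. A call with a gripper value outside its range is refused whole. The fingers move at their own pace and stop on an object; "newtons" is the grip in N (left out, the last holds). Time passes only in rows, so rows that do not move let the fingers close. It gives the time, the measured TCP pose, the force, the opening and the grip force at its end, in the units of the state.
- observe(): the state, without advancing time (a new reading comes with each control period).
- imaging.get_image(name): name is "scene" or "top" or "wrist"; returns (picture, depth): 384x512x3 uint8, red, green, blue; 384x512 float32, m along the optical axis (not along the pixel's ray), 0 where there is no reading.
- imaging.camera_params(name): a dict with "camera_matrix" (3x3 intrinsics, pixels), "dist" ([k1, k2, p1, p2, k3] as OpenCV has them; the pictures are not rectified), "origin" and "rotation" of the camera in the world; the wrist camera has in their place "tool_from_camera" (4x4, takes a point from camera to tool coordinates, whose origin is the TCP and whose axes are the flange's). Camera axes: x right, y up, looking along -z (the intrinsics and any distortion apply to the point x, -y, -z); pixel columns grow to the right and rows downward; lengths in m; the calibration is good to about 2 mm. A picture is of the moment at which its call begins: read the wrist's pose just before it. camera_params takes no time and is no camera call.
- arm.sign_off(): hands the job in; it is judged then, once.
The state is a dict: "clock": time; "joints": joint angles; "dq": joint speeds; "joint_efforts": joint torques, N m; "position": TCP position; "ee_rot": TCP orientation; "force": force on the tool from outside, world axes, zero at the start; "ft_torque": the same for the moment, N m; "width": opening from 0.0 (shut) to 1.0 (fully open); "gripper_force": force on a finger pad.
Only numpy, scipy, OpenCV 4.12 (cv2) and the standard library are available. Lean on these libraries where they do the work, as an engineer would, in place of code of your own. Each camera call takes 0.05 s, during which the arm holds its last target. There are 200 camera calls.

## Working session

There is one attempt and no reset: what is moved stays moved. The work goes in short steps, Python scripts to look and compute and a tool call to move; the robot and the scene stay as the last step left them, time stands still between calls to the robot, and variables do not carry over. Pictures are saved under pics/ and viewed, at most 10 in all, crops included, and the job is handed in when it is done.

Besides the shell and the picture viewer there is one more tool, called after "Emit:" as name(argument=value, ...), one argument or row to a line, values as JSON. apply_moves: Moves the arm, as the interface text tells. Its arguments: {"type":"object","properties":{"commands":{"type":"array"},"newtons":{"type":"number"}},"required":["commands"]}

```bash
ls; mkdir -p pics; python3 - <<'E'
from cell import observe, imaging, arm
import cv2,numpy as np
print(observe()); print(arm.grasp_offset, dir(arm))
for n in ["scene","top"]:
    im,d=imaging.get_image(n); np.savez(f"pics/{n}0.npz",im=im,d=d)
    cv2.imwrite(f"pics/{n}0.png",cv2.resize(im[:,:,::-1],(800,600),interpolation=cv2.INTER_CUBIC))
    print(n,imaging.camera_params(n))
print(imaging.camera_params("wrist"))
E
```

```text
pics
{'clock': 0.0, 'joints': array([-1.32558533,  0.43524276,  0.02496833,  1.57408105, -0.01163118,
        1.13398584, -0.07512875]), 'dq': array([-1.13018361e-03,  7.56395765e-04,  2.45162976e-04, -9.84395096e-04,
       -8.01900071e-04, -8.57255378e-05,  1.04969758e-04]), 'joint_efforts': array([ 7.90473878e-04, -6.67847300e+01,  9.85505171e-01, -3.14457214e+01,
       -6.04988867e-02,  4.32220974e-02,  1.82953181e-04]), 'position': array([0.2128953 , 0.58708951, 0.22593882]), 'ee_rot': array([-5.43728871e-01, -3.09401890e+00,  2.45615683e-03]), 'force': array([-0.24909708,  0.59260374,  0.87707299]), 'ft_torque': array([ 0.04489208,  0.0331155 , -0.00703139]), 'gripper_force': 0.0, 'width': 1.0042908416624488}
0.0188 ['PlanningError', '__class__', '__delattr__', '__dict__', '__dir__', '__doc__', '__eq__', '__format__', '__ge__', '__getattribute__', '__getstate__', '__gt__', '__hash__', '__init__', '__init_subclass__', '__le__', '__lt__', '__module__', '__ne__', '__new__', '__reduce__', '__reduce_ex__', '__repr__', '__setattr__', '__sizeof__', '__str__', '__subclasshook__', '__w
[... 705 characters left out ...]
06388078, 1.26909083]), 'rotation': array([ 0.13099561, -0.15245432, -1.58399473])}
{'camera_matrix': array([[319.09422331,   0.        , 256.5706653 ],
       [  0.        , 319.09422331, 188.05148025],
       [  0.        ,   0.        ,   1.        ]]), 'dist': array([-0.08617651,  0.        ,  0.        ,  0.        ,  0.        ]), 'tool_from_camera': array([[-7.85431414e-04,  9.62084374e-01,  2.72750875e-01,
         7.41380981e-02],
       [ 9.99999656e-01,  8.28110107e-04, -4.13588058e-05,
         1.03019846e-03],
       [-2.65658417e-04,  2.72750749e-01, -9.62084694e-01,
        -1.57271052e-01],
       [ 0.00000000e+00,  0.00000000e+00,  0.00000000e+00,
         1.00000000e+00]])}
```

View pics/scene0.png

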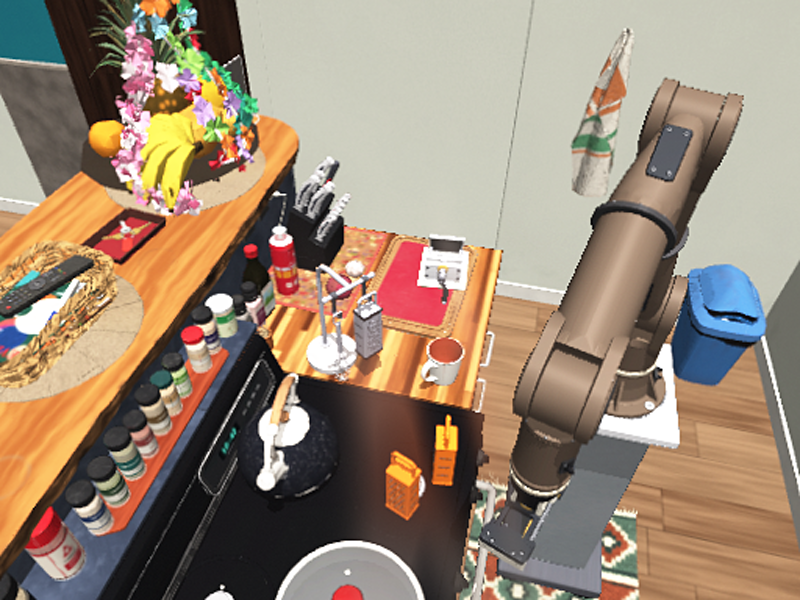

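View pics/top0.png

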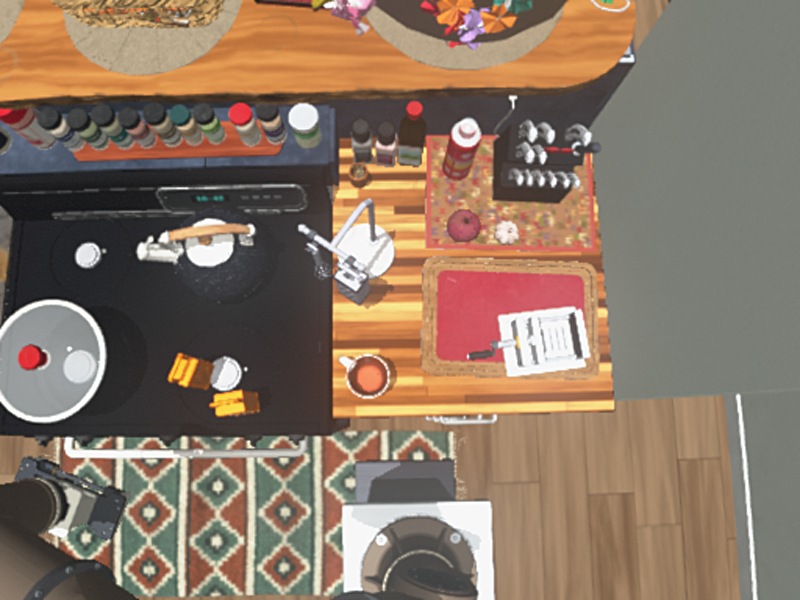

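The picture shows the steel grater at scene (368,330) hanging on the stand. The two orange ones at (445,450) and (402,485) are decoys. The clamp is at top (545,340) and its black grip at top (481,354). I'll check with enlarged crops.

```bash
python3 - <<'E'
import cv2,numpy as np
s=np.load("pics/scene0.npz")['im'][:,:,::-1];t=np.load("pics/top0.npz")['im'][:,:,::-1]
# scene crop cols190-310 rows145-260 ; top crops
a=cv2.resize(s[145:255,190:310],None,fx=5,fy=5,interpolation=cv2.INTER_CUBIC)
cv2.imwrite("pics/c1.png",a)
b=cv2.resize(t[120:200,185:265],None,fx=5,fy=5,interpolation=cv2.INTER_CUBIC)
c=cv2.resize(t[180:260,295:385],None,fx=4.44,fy=5,interpolation=cv2.INTER_CUBIC)
cv2.imwrite("pics/c2.png",np.hstack([b,c]))
E
```

```text
(no output)
```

View pics/c1.png

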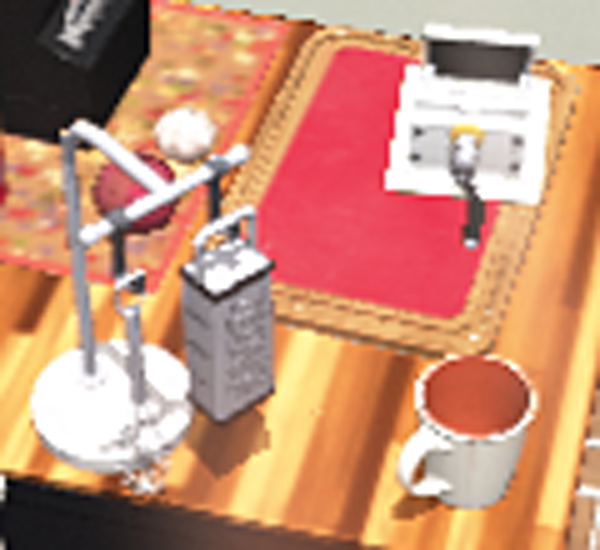

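View pics/c2.png

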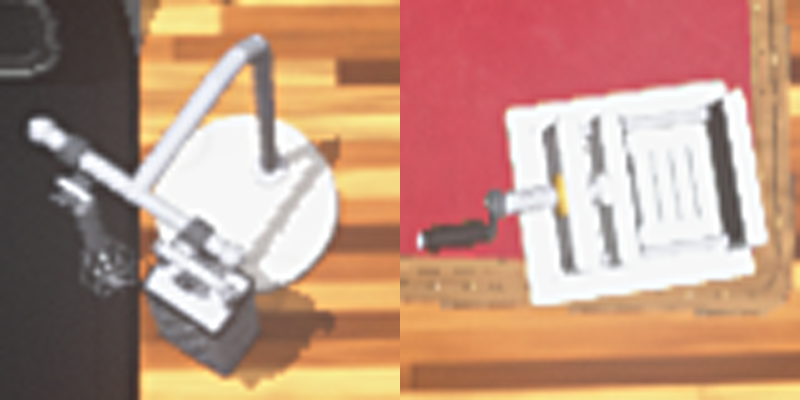

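The steel grater hangs on the hook at c1 (230,230) and the whisk on the other at c1 (130,300). The grater is grey steel, so it is the one meant. The crank grip is at c2 (455,238), lying over to clamp -y. Next I'll measure with depth.

```bash
cat >h.py <<'E'
import cv2,numpy as np
from scipy.spatial.transform import Rotation as R
from cell import observe, imaging, arm
def pose(n):
    p=imaging.camera_params(n)
    if n!="wrist": return p,R.from_rotvec(p['rotation']).as_matrix(),np.array(p['origin'])
    s=observe();T=p['tool_from_camera'];Rt=R.from_rotvec(s['ee_rot']).as_matrix()
    return p,Rt@T[:3,:3],s['position']+Rt@T[:3,3]
def cloud(n,d,ps=None):
    p,Rm,o=ps or pose(n)
    h,w=d.shape;v,u=np.mgrid[:h,:w]
    q=cv2.undistortPoints(np.stack([u.ravel(),v.ravel()],1).astype(float)[:,None],p['camera_matrix'],p['dist'])[:,0]
    D=d.ravel();c=np.stack([q[:,0]*D,-q[:,1]*D,-D],1)
    W=c@Rm.T+o;W[D==0]=np.nan
    return W.reshape(h,w,3)
E
python3 - <<'E'
from h import *
P={}
for n in ["scene","top"]:
    z=np.load(f"pics/{n}0.npz");P[n]=cloud(n,z['d'])
def at(n,u,v):return np.round(P[n][int(round(v)),int(round(u))],3)
print("worktop",at("top",225,190),"mat",at("top",300,185), at("top",320,195))
f=lambda x,y:(185+x/5,120+y/5)
for nm,xy in dict(bar1=(42,130),bar2=(230,258),barm=(140,190),foot=(270,210),boxtop=(205,320),boxtop2=(180,290)).items(): print(nm,at("top",*f(*xy)))
g=lambda x,y:(295+(x-400)/4.44,180+y/5)
for nm,xy in dict(grip1=(430,238),grip2=(480,234),plate_l=(530,290),plate_tl=(520,120),plate_tr=(715,95),plate_br=(745,265),shaft=(530,198),block=(570,180),jawm=(612,150),fix=(740,150)).items(): print(nm,at("top",*g(*xy)))
A=np.vstack([P[n].reshape(-1,3) for n in P])
def sel(c,r,z0,z1):
    m=(np.hypot(A[:,0]-c[0],A[:,1]-c[1])<r)&(A[:,2]>z0)&(A[:,2]<z1);return A[m]
c=at("top",*f(140,190))[:2]
for z0,z1 in [(.285,.31),(.205,.222),(.24,.262)]:
    q=sel(c,.16,z0,z1)
    if len(q)>4:
        print(z0,len(q),q.mean(0).round(4),cv2.minAreaRect(q[:,:2].astype(np.float32)))
q=sel(at("top",*g(620,190))[:2],.2,.078,.092)
c=at("top",*g(620,190))[:2]
for z0,z1 in [(.015,.024),(.028,.037),(.08,.093),(.095,.14)]:
    q=sel(c,.25,z0,z1);print(z0,len(q),q.mean(0).round(4),cv2.minAreaRect(q[:,:2].astype(np.float32)))
E
```

```text
worktop [0.576 0.127 0.142] mat [ 0.614 -0.13   0.021] [ 0.577 -0.199  0.02 ]
bar1 [0.67  0.206 0.302]
bar2 [0.593 0.101 0.303]
barm [0.633 0.15  0.304]
foot [0.702 0.084 0.017]
boxtop [0.58  0.12  0.211]
boxtop2 [0.597 0.135 0.215]
grip1 [ 0.459 -0.125  0.057]
grip2 [ 0.462 -0.162  0.054]
plate_l [ 0.426 -0.205  0.021]
plate_tl [ 0.542 -0.2    0.04 ]
plate_tr [ 0.557 -0.356  0.037]
plate_br [ 0.438 -0.371  0.039]
shaft [ 0.481 -0.193  0.089]
block [ 0.493 -0.223  0.091]
jawm [ 0.513 -0.258  0.089]
fix [ 0.511 -0.357  0.087]
0.285 626 [0.6526 0.1436 0.302 ] ((0.6618947982788086, 0.15431390702724457), (0.12358736246824265, 0.1386188417673111), 87.05262756347656)
0.205 369 [0.6104 0.1302 0.2139] ((0.649931013584137, 0.11012976616621017), (0.1228981763124466, 0.14776921272277832), 36.770294189453125)
0.24 238 [0.631  0.1464 0.2535] ((0.6713578701019287, 0.14884066581726074), (0.1155250295996666, 0.15824277698993683), 81.13646697998047)
0.015 6718 [ 0.5574 -0.2043  0.0203] ((0.5563380718231201, -0.25767701864242554), (0.466638445854187, 0.32550251483917236), 81.43540954589844)
0.028 1441 [ 0.4975 -0.2982  0.0331] ((0.5634338855743408, -0.2789417803287506), (0.45059114694595337, 0.3147948086261749), 77.4797134399414)
0.08 1142 [ 0.4941 -0.3156  0.087 ] ((0.5000175833702087, -0.31424593925476074), (0.28311434388160706, 0.31295111775398254), 0.5132201313972473)
0.095 1015 [ 0.4988 -0.4541  0.1172] ((0.49650946259498596, -0.3395402729511261), (0.2814026474952698, 0.2601037621498108), 1.3863238096237183)
```

```bash
python3 - <<'E'
from h import *
z=np.load("pics/top0.npz");T=cloud("top",z['d']);z2=np.load("pics/scene0.npz");S=cloud("scene",z2['d'])
t=T[118:200,185:265].reshape(-1,3); s=S[145:255,190:310].reshape(-1,3)
print("max z near stand",np.nanmax(t[:,2]))
for nm,c in (("top",t),("scene",s)):
    near=np.hypot(c[:,0]-.64,c[:,1]-.14)<.14
    b=c[near&(c[:,2]>.29)&(c[:,2]<.31)]
    # bar: restrict to line bar1-bar2
    p0=np.array([.67,.206]);p1=np.array([.593,.101]);dr=(p1-p0)/np.linalg.norm(p1-p0);nn=np.array([-dr[1],dr[0]])
    for _ in range(3):
        b2=b[np.abs((b[:,:2]-p0)@nn)<.01]
        m=b2.mean(0);l=cv2.fitLine(b2[:,:2].astype(np.float32),cv2.DIST_HUBER,0,.01,.01).ravel();dr=l[:2];p0=l[2:];nn=np.array([-dr[1],dr[0]])
    al=(b2[:,:2]-p0)@dr
    print(nm,"bar",len(b2),dr,np.degrees(np.arctan2(dr[1],dr[0])),"ends",(p0+dr*al.min()).round(4),(p0+dr*al.max()).round(4),"mid",(p0+dr*(al.min()+al.max())/2).round(4),"w",np.percentile((b2[:,:2]-p0)@nn,[5,95]).round(4),"z",np.percentile(b2[:,2],[5,50,95]).round(4))
    # box top
    for lo,hi in((.209,.219),(.225,.262)):
        g=c[near&(c[:,2]>lo)&(c[:,2]<hi)&(np.hypot(c[:,0]-.597,c[:,1]-.125)<.045)]
        if len(g): print(nm,lo,len(g),g.mean(0).round(4),cv2.minAreaRect(g[:,:2].astype(np.float32)))
    f=c[(c[:,2]>.012)&(c[:,2]<.026)&(np.hypot(c[:,0]-.7,c[:,1]-.09)<.08)]
    if len(f): print(nm,"foot",len(f),cv2.minEnclosingCircle(f[:,:2].astype(np.float32)))
# clamp
t=T[180:260,295:385].reshape(-1,3); s=S[145:210,250:310].reshape(-1,3)
for nm,c in (("top",t),("scene",s)):
    c=c[(c[:,1]<-.09)&(c[:,1]>-.42)]
    for lo,hi in((.029,.042),(.083,.092)):
        g=c[(c[:,2]>lo)&(c[:,2]<hi)&(c[:,0]<.6)&(c[:,1]<-.18)];print(nm,lo,len(g),g.mean(0).round(4),cv2.minAreaRect(g[:,:2].astype(np.float32)))
    g=c[(c[:,2]>.035)&(c[:,1]>-.19)&(c[:,1]<-.1)&(c[:,0]<.48)];print("grip",len(g),g.mean(0).round(4),g.min(0).round(3),g.max(0).round(3))
    g=c[(c[:,2]>.07)&(c[:,1]>-.21)];print("hub/shaft",len(g),g.mean(0).round(4),g.min(0).round(3),g.max(0).round(3))
E
```

```text
max z near stand 0.3092834551632191
top bar 237 [0.5744865  0.81851405] 54.93632 ends [0.5926 0.0965] [0.6743 0.2128] mid [0.6335 0.1546] w [-0.0065  0.0054] z [0.2993 0.3035 0.3073]
top 0.209 174 [0.5961 0.1262 0.2147] ((0.6014837026596069, 0.12635765969753265), (0.057031501084566116, 0.04270809516310692), 54.627471923828125)
top 0.225 84 [0.6006 0.1252 0.2533] ((0.6007981300354004, 0.126864492893219), (0.05295181646943092, 0.024156928062438965), 72.7093276977539)
top foot 735 ((0.7077361345291138, 0.1022808626294136), 0.06531144678592682)
scene bar 149 [0.57590836 0.81751424] 54.83673 ends [0.5955 0.1018] [0.6767 0.217 ] mid [0.6361 0.1594] w [-0.0076  0.0049] z [0.2943 0.3013 0.3055]
scene 0.209 129 [0.6037 0.1314 0.2134] ((0.6045746207237244, 0.12838323414325714), (0.0605594739317894, 0.045090202242136), 53.842018127441406)
scene 0.225 73 [0.6062 0.1315 0.2497] ((0.6064370274543762, 0.13160640001296997), (0.04974866658449173, 0.026313792914152145), 77.34398651123047)
scene foot 489 ((0.7114573121070862, 0.10425436496734619), 0.06802088767290115)
top 0.029 1076 [ 0.4895 -0.2833  0
[... 191 characters left out ...]
47687), (0.10416528582572937, 0.18724925816059113), 6.249366283416748)
grip 112 [ 0.465  -0.1497  0.062 ] [ 0.453 -0.19   0.046] [ 0.479 -0.115  0.093]
hub/shaft 78 [ 0.4809 -0.184   0.087 ] [ 0.469 -0.209  0.078] [ 0.491 -0.161  0.094]
scene 0.029 289 [ 0.494  -0.2669  0.0337] ((0.49584251642227173, -0.27819156646728516), (0.13525986671447754, 0.18025894463062286), 6.258666038513184)
scene 0.083 180 [ 0.4956 -0.2695  0.0874] ((0.4964595437049866, -0.2732727825641632), (0.10058046877384186, 0.1784725934267044), 5.498442649841309)
grip 55 [ 0.4687 -0.1441  0.059 ] [ 0.459 -0.188  0.046] [ 0.479 -0.107  0.088]
hub/shaft 53 [ 0.4884 -0.1836  0.0844] [ 0.473 -0.21   0.071] [ 0.536 -0.158  0.096]
```

Emit:
apply_moves(
  commands=[
    [100,0,0,0.87,0],
    [100,0,0,0.87,0],
    [100,0.55,-0.7,0,-0.053],
    [100,0.55,-0.7,0,-0.053],
    [100,0.55,-0.7,0,-0.053],
    [100,0.55,-0.7,0,-0.053],
    [100,0.55,-0.7,0,-0.053],
    [100,0.55,-0.7,0,-0.053],
    [100,0.55,-0.7,0,-0.053],
    [100,0.55,-0.7,0,-0.053],
    [100,0.55,-0.7,0,-0.053],
    [100,0.55,-0.7,0,-0.053],
  ],
)

```text
clock: 1.6
position: [0.5437, 0.1661, 0.3309]
ee_rot: [-0.948, -2.995, 0.0]
force: [0.2, 1.3, 0.2]
width: 1.002
gripper_force: 0.0
```

```bash
python3 - <<'E'
from h import *
ps=pose("wrist");im,d=imaging.get_image("wrist");np.savez("pics/w1.npz",im=im,d=d)
W=cloud("wrist",d,ps)
cv2.imwrite("pics/w1.png",cv2.resize(im[:,:,::-1],(768,576),interpolation=cv2.INTER_CUBIC))
c=W.reshape(-1,3);y=np.radians(-35.1);ex=np.array([np.cos(y),np.sin(y)]);ey=np.array([-ex[1],ex[0]])
o=np.array([.709,.1035]);L=np.stack([(c[:,:2]-o)@ex,(c[:,:2]-o)@ey,c[:,2]],1)
def pr(n,m): 
    g=L[m]; print(n,len(g),np.percentile(g,[2,50,98],axis=0).round(4).tolist() if len(g) else '')
X,Y,Z=L.T;b=np.abs(Y+.042)<.04
pr("bar",(Z>.285)&(Z<.31)&(np.abs(X+.09)<.03)&(np.abs(Y)<.09))
pr("boxtop",(Z>.205)&(Z<.222)&b&(np.abs(X+.1)<.035))
for z in np.arange(.222,.27,.006): pr("h%.3f"%z,(Z>z)&(Z<=z+.006)&b&(np.abs(X+.1)<.02))
E
```

```text
bar 706 [[-0.0996, -0.0683, 0.2925], [-0.0966, -0.0371, 0.2965], [-0.0943, 0.0387, 0.3017]]
boxtop 1557 [[-0.1232, -0.0685, 0.2073], [-0.1125, -0.0417, 0.2126], [-0.099, -0.0142, 0.2184]]
h0.222 21 [[-0.1059, -0.0676, 0.2221], [-0.105, -0.0205, 0.2237], [-0.1041, -0.0154, 0.2258]]
h0.228 0 
h0.234 0 
h0.240 0 
h0.246 3 [[-0.0901, -0.0376, 0.2513], [-0.09, -0.0368, 0.2517], [-0.0897, -0.0359, 0.2519]]
h0.252 51 [[-0.0917, -0.047, 0.2523], [-0.0906, -0.0419, 0.2554], [-0.09, -0.036, 0.2576]]
h0.258 53 [[-0.0913, -0.0469, 0.2582], [-0.0906, -0.0419, 0.2601], [-0.0896, -0.0361, 0.2636]]
h0.264 69 [[-0.0918, -0.0468, 0.2641], [-0.0911, -0.0412, 0.2671], [-0.0903, -0.0355, 0.2699]]
h0.270 73 [[-0.092, -0.0475, 0.2703], [-0.0911, -0.0412, 0.2732], [-0.0897, -0.0356, 0.2758]]
```

View pics/w1.png

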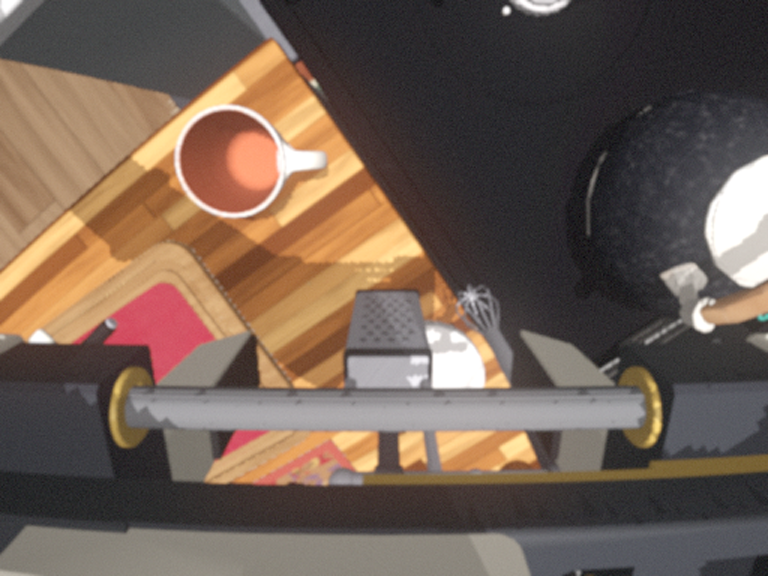

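Emit:
apply_moves(
  commands=[
    [85,0.01,0.015,-0.73,0],
    [85,0.01,0.015,-0.73,0],
    [85,0.26,-0.183,0,0],
    [85,0.26,-0.183,0,0],
    [85,0.26,-0.183,0,0],
    [85,0,0,0,0],
  ],
  newtons=15,
)

```text
clock: 2.4
position: [0.5933, 0.1345, 0.2447]
ee_rot: [0.951, 2.991, 0.001]
force: [0.2, 0.1, 0.4]
width: 0.853
gripper_force: 0.0
```

```bash
python3 - <<'E'
from h import *
s=observe();print(s['position'],s['force'],s['width'])
ps=pose("wrist");im,d=imaging.get_image("wrist");W=cloud("wrist",d,ps)
cv2.imwrite("pics/w2.png",cv2.resize(im[:,:,::-1],(768,576),interpolation=cv2.INTER_CUBIC))
E
```

```text
[0.59326529 0.13446326 0.24471965] [0.21929198 0.12548833 0.3916169 ] 0.8532759797931478
```

View pics/w2.png

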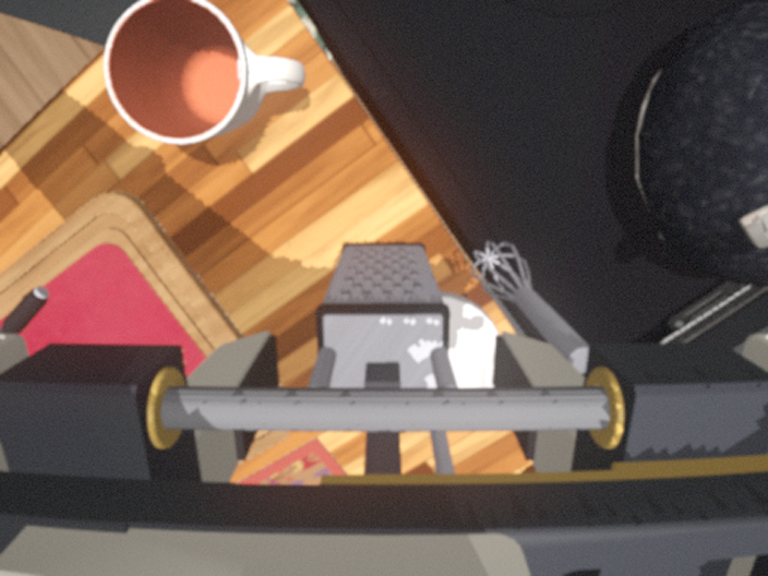

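The handle legs stand upright at (322,368) and (440,368), centred between the fingers, and the whisk is clear at the right. I'll creep in and lower slightly.

Emit:
apply_moves(
  commands=[
    [85,0.05,-0.035,0,0],
    [85,0,0,-0.07,0],
    [85,0,0,0,0],
  ],
)

```text
clock: 2.82
position: [0.5935, 0.1347, 0.2389]
ee_rot: [-0.947, -2.995, 0.0]
force: [-0.1, -0.0, -0.8]
width: 0.849
gripper_force: 0.0
```

Emit:
apply_moves(
  commands=[
    [85,0.055,-0.038,0,0],
    [85,0,0,0,0],
  ],
)

```text
clock: 3.08
position: [0.5974, 0.1322, 0.2395]
ee_rot: [-0.947, -2.995, -0.0]
force: [-1.0, -0.3, -0.3]
width: 0.853
gripper_force: 0.6
```

Emit:
apply_moves(
  commands=[
    [85,0.035,-0.025,0,0],
    [85,0,0,0,0],
  ],
)

```text
clock: 3.32
position: [0.5978, 0.132, 0.2393]
ee_rot: [-0.943, -2.993, -0.001]
force: [-8.6, 2.9, 5.4]
width: 0.848
gripper_force: 4.7
```

Contact with the bar is felt at stand x ≈ -107 mm. I'll back off 1 mm and close.

Emit:
apply_moves(
  commands=[
    [85,-0.02,0.014,0,0],
    [55,0,0,0,0],
    [40,0,0,0,0],
    [40,0,0,0,0],
    [40,0,0,0,0],
    [40,0,0,0,0],
  ],
  newtons=30,
)

```text
clock: 4.08
position: [0.5982, 0.1324, 0.2398]
ee_rot: [-0.946, -2.996, -0.002]
force: [-4.7, 3.3, 5.1]
width: 0.592
gripper_force: 34.1
```

Emit:
apply_moves(
  commands=[
    [40,-0.01,0.007,0.1,0],
    [40,0,0,0.1,0],
    [40,0,0,0.08,0],
    [40,0,0,0.08,0],
    [40,0,0,0,0],
  ],
  newtons=45,
)

```text
clock: 4.7
position: [0.5978, 0.1318, 0.2614]
ee_rot: [0.948, 2.995, 0.001]
force: [-2.1, 1.2, 0.2]
width: 0.588
gripper_force: 46.5
```

```bash
cat >st.py <<'E'
from h import *
import sys
o=np.array([.709,.1035]);ex=np.array([.818,-.575]);ey=np.array([.575,.818])
for n in ("top","scene","wrist"):
    ps=pose(n);im,d=imaging.get_image(n);np.savez(f"pics/{n}_{sys.argv[1]}.npz",im=im,d=d);c=cloud(n,d,ps).reshape(-1,3)
    if n=="wrist":cv2.imwrite(f"pics/w_{sys.argv[1]}.png",cv2.resize(im[:,:,::-1],(768,576)))
    X,Y,Z=(c[:,:2]-o)@ex,(c[:,:2]-o)@ey,c[:,2]
    m=(abs(X+.112)<.016)&(abs(Y+.042)<.024)&(Z>.19)&(Z<.245)
    print(n,m.sum(),np.percentile(Z[m],[10,50,90]).round(4) if m.any() else '')
E
python3 st.py lift; python3 -c "
from h import *
s=observe();print(s['force'],s['position'])"
```

```text
top 0 
scene 152 [0.1973 0.227  0.2376]
wrist 3937 [0.2055 0.2339 0.2351]
[-1.4887812   0.24229134  0.43579971] [0.59780651 0.13185524 0.26114251]
```

Emit:
apply_moves(
  commands=[
    [40,-0.1,0.07,0,0],
    [40,-0.14,0.1,0,0],
    [40,-0.2,0.14,0,0],
    [40,-0.25,0.175,0.1,0],
    [40,-0.25,0.175,0.4,0],
    [40,0,0,0.7,0],
    [40,0,0,0.7,0],
    [40,0,0,0,0],
  ],
)

```text
clock: 5.85
position: [0.5419, 0.1724, 0.3789]
ee_rot: [0.945, 2.991, 0.007]
force: [0.1, 0.4, -1.2]
width: 0.589
gripper_force: 45.0
```

```bash
python3 - <<'E'
from h import *
s=observe();print(s['position'],s['ee_rot'],s['force'],s['width'],s['joints'].round(2))
Rt=R.from_rotvec(s['ee_rot']).as_matrix()
ps=pose("wrist");im,d=imaging.get_image("wrist");c=cloud("wrist",d,ps)
cv2.imwrite("pics/w3.png",cv2.resize(im[:,:,::-1],(768,576)))
L=(c-s['position'])@Rt   # tool frame
x,y,z=L.reshape(-1,3).T
m=(abs(x)<.04)&(abs(y)<.035)&(z>.0)&(z<.05)
q=L.reshape(-1,3)[m];print(len(q),np.percentile(q,[1,50,99],axis=0).round(4))
A=np.c_[q[:,0],q[:,1],np.ones(len(q))];k=np.linalg.lstsq(A,q[:,2],rcond=None)[0];r=q[:,2]-A@k
g=abs(r)<.004;k=np.linalg.lstsq(A[g],q[g,2],rcond=None)[0];print("plane",k.round(4),g.sum())
# front face
m=(abs(y)<.025)&(z>.04)&(z<.16)&(x>0)&(x<.06);q=L.reshape(-1,3)[m]
A=np.c_[q[:,1],q[:,2],np.ones(len(q))];k=np.linalg.lstsq(A,q[:,0],rcond=None)[0];print("front",k.round(4),m.sum())
E
```

```text
[0.54192486 0.17241889 0.37887968] [0.94518826 2.99085741 0.00746626] [ 0.11131272  0.41129514 -1.16129509] 0.5894743936744458 [-0.66  0.25  0.34  1.48 -0.09  1.41  0.64]
5778 [[-0.0221 -0.0266  0.0013]
 [ 0.      0.0005  0.027 ]
 [ 0.015   0.0282  0.0476]]
plane [0.05   0.0004 0.0271] 4372
front [-0.0008 -0.006   0.0145] 2186
```

View pics/w3.png

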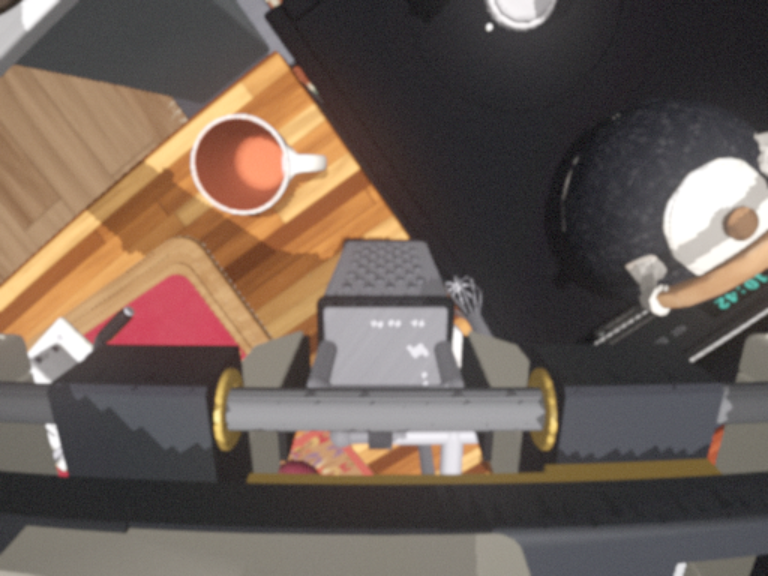

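Grater is held upright (top face visible at (385,340)). Next I'll measure the clamp precisely from the earlier clouds.

```bash
python3 - <<'E'
from h import *
for n,sl in (("top",np.s_[180:260,295:385]),("scene",np.s_[145:195,250:310])):
    z=np.load(f"pics/{n}0.npz");c=cloud(n,z['d'])[sl].reshape(-1,3);h=cv2.cvtColor(z['im'],cv2.COLOR_RGB2HSV)[sl].reshape(-1,3)
    w=(h[:,1]<50)&(h[:,2]>90)
    p=c[w&(c[:,2]>.027)&(c[:,2]<.095)&(c[:,1]<-.19)&(c[:,1]>-.40)&(c[:,0]>.4)&(c[:,0]<.58)]
    r=cv2.minAreaRect(p[:,:2].astype(np.float32));print(n,"all",r)
    a=np.radians(5.5)
    th=[]
    hi=c[w&(c[:,2]>.082)&(c[:,2]<.095)&(c[:,1]<-.2)&(c[:,1]>-.4)&(c[:,0]>.42)&(c[:,0]<.57)]
    # yaw search: minimise spread histogram entropy along clamp x (edge sharpness)
    best=None
    for deg in np.arange(2,9,.25):
        a=np.radians(deg);ux=np.array([np.sin(a),-np.cos(a)])
        H=np.histogram(hi[:,:2]@ux,bins=np.arange(.1,.5,.002))[0];e=(H.astype(float)**2).sum()
        if best is None or e>best[0]:best=(e,deg)
    deg=best[1];print("yaw",deg)
    a=np.radians(5.5);ux=np.array([np.sin(a),-np.cos(a)]);uy=np.array([np.cos(a),np.sin(a)])
    s=hi[:,:2]@ux;t=hi[:,:2]@uy
    H,e=np.histogram(s,bins=np.arange(.2,.46,.003));print([(round(float(b),3),int(k)) for k,b in zip(H,e) if k])
    print("t range",np.percentile(t,[1,99]).round(4))
    pl=c[w&(c[:,2]>.028)&(c[:,2]<.045)&(c[:,1]<-.18)&(c[:,1]>-.4)&(c[:,0]>.4)&(c[:,0]<.58)]
    print("plate s",np.percentile(pl[:,:2]@ux,[.5,99.5]).round(4),"t",np.percentile(pl[:,:2]@uy,[.5,99.5]).round(4),"z",np.median(pl[:,2]))
    g=c[(h[:,2]<90)&(c[:,1]>-.175)&(c[:,1]<-.1)&(c[:,2]>.03)&(c[:,2]<.12)&(c[:,0]<.5)]
    print("grip s",np.percentile(g[:,:2]@ux,[2,98]).round(4),"t",np.percentile(g[:,:2]@uy,[2,98]).round(4),"z",np.percentile(g[:,2],[5,95]).round(4),len(g))
E
```

```text
top all ((0.4920170307159424, -0.2809144854545593), (0.136177659034729, 0.18321363627910614), 6.265580654144287)
yaw 5.5
[(0.245, 4), (0.248, 5), (0.251, 4), (0.254, 5), (0.257, 2), (0.263, 16), (0.266, 33), (0.269, 27), (0.272, 24), (0.275, 21), (0.278, 26), (0.281, 14), (0.284, 4), (0.287, 6), (0.29, 5), (0.293, 8), (0.296, 5), (0.299, 21), (0.302, 28), (0.305, 32), (0.308, 26), (0.311, 24), (0.314, 15), (0.317, 9), (0.392, 18), (0.395, 37), (0.398, 28), (0.401, 31), (0.404, 24), (0.407, 20), (0.41, 14)]
t range [0.412  0.5126]
plate s [0.2422 0.4136] t [0.3951 0.5305] z 0.03430296299423319Traceback (most recent call last):
  File "<stdin>", line 24, in <module>
    return _quantile_unchecked(
        a, q, axis, out, overwrite_input, method, keepdims, weights)
    return _ureduce(a,
                    func=_quantile_ureduce_func,
    ...<5 lines>...
                    overwrite_input=overwrite_input,
                    method=method)
    r = func(a, **kwargs)
    result = _quantile(arr,
                       quantiles=q,
    ...<2 lines>...
                       out=out,
                       weights=wgt)
    slices_having_nans = np.isnan(arr[-1, ...])
                                  ~~~^^^^^^^^^
IndexError: index -1 is out of bounds for axis 0 with size 0
```

Emit:
apply_moves(
  commands=[
    [40,-0.25,-0.4,0,-0.1437],
    [40,-0.25,-0.4,0,-0.1437],
    [40,-0.25,-0.4,0,-0.1437],
    [40,0,-0.746,0,-0.1437],
    [40,0,-0.746,0,-0.1437],
    [40,0,-0.746,0,-0.1437],
    [40,0,-0.746,0,-0.1437],
    [40,0,-0.746,0,-0.1437],
    [40,0,-0.746,0,-0.1437],
    [40,0,-0.746,0,-0.1437],
    [40,0,-0.746,0,-0.1437],
    [40,0,-0.746,0,-0.1437],
  ],
)

```text
clock: 7.4
position: [0.4958, -0.3037, 0.3737]
ee_rot: [-2.113, -2.322, -0.0]
force: [0.8, 0.1, -2.4]
width: 0.586
gripper_force: 45.0
```

Emit:
apply_moves(
  commands=[
    [40,0,0,-0.5,0],
    [40,0,0,-0.5,0],
    [40,0,0,0,0],
  ],
)

```text
clock: 7.78
position: [0.4948, -0.3017, 0.3121]
ee_rot: [-2.109, -2.321, 0.002]
force: [0.8, 1.2, -1.5]
width: 0.593
gripper_force: 45.0
```

```bash
cat >cl.py <<'E'
from h import *
import sys
n=sys.argv[1]
s=observe();print(s['position'].round(4),s['ee_rot'].round(3),s['force'].round(1),s['width'].round(3),s['clock'],s['joints'].round(2))
ps=pose("wrist");im,d=imaging.get_image("wrist");c=cloud("wrist",d,ps).reshape(-1,3)
np.savez(f"pics/{n}.npz",im=im,c=c)
cv2.imwrite(f"pics/{n}.png",cv2.resize(im[:,:,::-1],(768,576),interpolation=cv2.INTER_CUBIC))
a=np.radians(5.5);ux=np.array([np.sin(a),-np.cos(a)]);uy=np.array([np.cos(a),np.sin(a)])
S,T,Z=c[:,:2]@ux,c[:,:2]@uy,c[:,2]
for nm,lo,hi in(("plate",.029,.038),("high",.083,.094)):
    m=(Z>lo)&(Z<hi)&(S>.15)&(S<.43)&(T>.39)&(T<.54);print(nm,m.sum())
    if m.sum()>20:
        H,e=np.histogram(S[m],bins=np.arange(.15,.43,.004));print([(round(float(b),3),int(k)) for k,b in zip(H,e) if k>5]);print("T",np.percentile(T[m],[1,99]).round(4))
E
python3 cl.py w4
```

```text
Traceback (most recent call last):
  File "cl.py", line 4, in <module>
    s=observe();print(s['position'].round(4),s['ee_rot'].round(3),s['force'].round(1),s['width'].round(3),s['clock'],s['joints'].round(2))
                                                                                      ^^^^^^^^^^^^^^^^
AttributeError: 'float' object has no attribute 'round'
```

```bash
sed -i "s/s\['width'\].round(3)/s['width']/" cl.py; python3 cl.py w4
```

```text
[ 0.4948 -0.3017  0.3121] [-2.109e+00 -2.321e+00  2.000e-03] [ 0.8  1.2 -1.5] 0.5925205555692625 7.775 [-0.06  0.35  0.73  1.59 -0.24  1.3   0.8 ]
plate 5362
[(0.238, 88), (0.242, 275), (0.246, 310), (0.25, 280), (0.254, 232), (0.258, 163), (0.262, 42), (0.266, 32), (0.27, 34), (0.274, 36), (0.278, 49), (0.282, 219), (0.286, 227), (0.29, 221), (0.294, 208), (0.298, 67), (0.302, 40), (0.306, 35), (0.31, 39), (0.314, 43), (0.318, 68), (0.322, 250), (0.326, 252), (0.33, 252), (0.334, 254), (0.338, 254), (0.342, 250), (0.346, 240), (0.35, 79), (0.354, 64), (0.358, 78), (0.362, 78), (0.366, 74), (0.37, 64), (0.374, 61), (0.378, 70), (0.382, 67), (0.386, 56), (0.39, 51), (0.394, 51), (0.398, 42), (0.402, 29), (0.406, 29), (0.41, 8)]
T [0.3965 0.5306]
high 3327
[(0.206, 46), (0.21, 66), (0.214, 59), (0.218, 38), (0.222, 36), (0.226, 42), (0.23, 39), (0.234, 37), (0.238, 41), (0.242, 35), (0.246, 41), (0.25, 40), (0.254, 44), (0.258, 79), (0.262, 262), (0.266, 357), (0.27, 269), (0.274, 354), (0.278, 192), (0.282, 39), (0.286, 33), (0.29, 64), (0.294, 59), (0.298, 306), (0.302, 286), (0.306, 258), (0.31, 180), (0.314, 25)]
T [0.4132 0.5128]
```

View pics/w4.png

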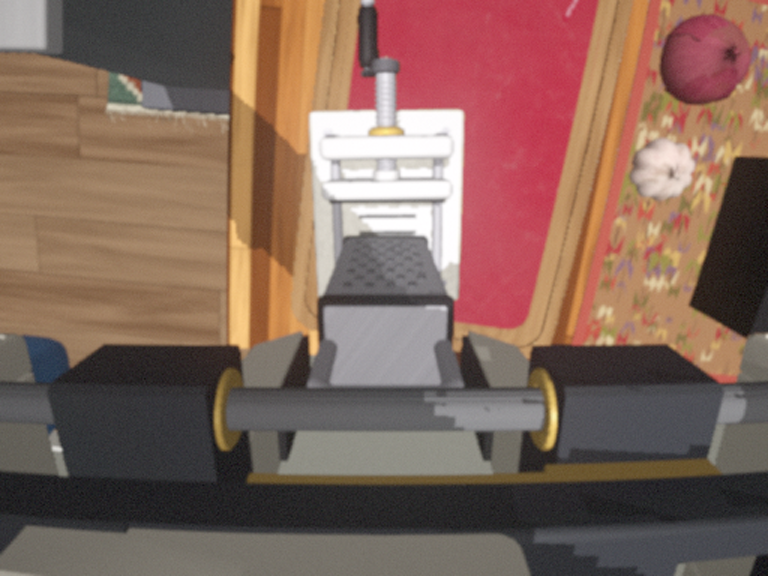

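The grater hangs centred above the plate: block at (386,148), moving jaw at (386,190), and the box in line with both. Lowering.

Emit:
apply_moves(
  commands=[
    [40,0,0,-0.5,0],
    [40,0,0,-0.5,0],
    [40,0,0,-0.5,0],
    [40,0,0,-0.25,0],
    [40,0,0,0,0],
  ],
)

```text
clock: 8.45
position: [0.4963, -0.3032, 0.2101]
ee_rot: [-2.112, -2.325, 0.0]
force: [0.1, -0.3, -0.9]
width: 0.594
gripper_force: 45.0
```

Emit:
apply_moves(
  commands=[
    [40,0,0,-0.06,0],
    [40,0,0,-0.05,0],
    [40,0,0,0,0],
  ],
)

```text
clock: 8.82
position: [0.4963, -0.3035, 0.2036]
ee_rot: [2.112, 2.325, 0.0]
force: [-0.7, 0.4, -2.3]
width: 0.588
gripper_force: 45.0
```

Emit:
apply_moves(
  commands=[
    [40,0,0,-0.04,0],
    [40,0,0,0,0],
  ],
)

```text
clock: 9.07
position: [0.4962, -0.3034, 0.2008]
ee_rot: [-2.113, -2.325, -0.0]
force: [0.3, 0.7, -1.6]
width: 0.589
gripper_force: 45.0
```

Emit:
apply_moves(
  commands=[
    [40,0,0,-0.03,0],
    [40,0,0,0,0],
  ],
)

```text
clock: 9.32
position: [0.4962, -0.3034, 0.199]
ee_rot: [-2.113, -2.325, 0.0]
force: [0.1, -0.3, -1.9]
width: 0.591
gripper_force: 45.0
```

Emit:
apply_moves(
  commands=[
    [40,0,0,-0.03,0],
    [40,0,0,0,0],
  ],
)

```text
clock: 9.57
position: [0.4967, -0.3044, 0.1989]
ee_rot: [2.112, 2.323, 0.001]
force: [-2.2, 1.3, 11.3]
width: 0.587
gripper_force: 45.0
```

Emit:
apply_moves(
  commands=[
    [40,0,0,-0.025,0],
    [40,0,0,0,0],
  ],
)

```text
clock: 9.82
position: [0.497, -0.3052, 0.1988]
ee_rot: [2.111, 2.321, 0.001]
force: [-4.9, 2.4, 23.4]
width: 0.586
gripper_force: 45.0
```

Seated on the plate. I'll relieve the force and release.

Emit:
apply_moves(
  commands=[
    [40,0,0,0,0],
    [40,0,0,0.05,0],
    [64,0,0,0,0],
    [68,0,0,0,0],
    [80,0,0,0,0],
    [80,0,0,0,0],
    [80,0,0,0.2,0],
    [80,0,0,0.5,0],
    [80,0,0,0.5,0],
    [80,0,0,0.5,0],
  ],
  newtons=20,
)

```text
clock: 11.08
position: [0.4962, -0.3036, 0.3027]
ee_rot: [2.112, 2.324, 0.0]
force: [0.4, -0.6, -0.6]
width: 0.8
gripper_force: 0.0
```

Emit:
apply_moves(
  commands=[
    [80,0,1,0,0],
    [80,0,1,0,0],
    [80,0,0,0,0],
  ],
)

```text
clock: 11.45
position: [0.4973, -0.1779, 0.3014]
ee_rot: [-2.102, -2.333, -0.004]
force: [0.0, -0.6, 0.3]
width: 0.8
gripper_force: 0.0
```

```bash
python3 cl.py w5; python3 - <<'E'
from h import *
z=np.load("pics/w5.npz");c=z['c'];a=np.radians(5.5);ux=np.array([np.sin(a),-np.cos(a)]);uy=np.array([np.cos(a),np.sin(a)])
S,T,Z=c[:,:2]@ux,c[:,:2]@uy,c[:,2]
m=(Z>.166)&(Z<.182)&(S>.3)&(S<.4)&(T>.41)&(T<.52);p=np.c_[S,T,Z][m];print(m.sum(),np.percentile(p,[1,50,99],axis=0).round(4),cv2.minAreaRect(p[:,:2].astype(np.float32)))
m=(Z>.034)&(Z<.13)&(S<.215)&(S>.14)&(T>.40)&(T<.50);p=np.c_[S,T,Z][m];print("grip",m.sum(),np.percentile(p,[1,50,99],axis=0).round(4))
g=p[(p[:,0]>.165)&(p[:,0]<.195)];print(np.percentile(g,[1,50,99],axis=0).round(4))
E
```

```text
[ 0.4973 -0.1779  0.3014] [-2.102 -2.333 -0.004] [ 0.  -0.6  0.3] 0.8000834877177868 11.45 [-0.31  0.24  0.71  1.73 -0.17  1.23  0.54]
plate 3134
[(0.238, 104), (0.242, 255), (0.246, 234), (0.25, 239), (0.254, 251), (0.258, 242), (0.262, 194), (0.266, 62), (0.27, 53), (0.274, 43), (0.278, 38), (0.282, 31), (0.286, 27), (0.29, 31), (0.294, 32), (0.298, 48), (0.302, 49), (0.306, 50), (0.31, 40), (0.314, 40), (0.318, 27), (0.322, 30), (0.326, 31), (0.33, 32), (0.334, 78), (0.338, 97), (0.342, 100), (0.346, 90), (0.35, 94), (0.354, 87), (0.358, 83), (0.362, 92), (0.366, 83), (0.37, 74), (0.374, 72)]
T [0.396  0.5302]
high 3066
[(0.206, 50), (0.21, 54), (0.214, 41), (0.218, 31), (0.222, 35), (0.226, 34), (0.23, 32), (0.234, 39), (0.238, 35), (0.242, 31), (0.246, 33), (0.25, 35), (0.254, 64), (0.258, 79), (0.262, 289), (0.266, 276), (0.27, 270), (0.274, 234), (0.278, 151), (0.282, 28), (0.286, 31), (0.29, 59), (0.294, 69), (0.298, 263), (0.302, 240), (0.306, 223), (0.31, 8), (0.33, 158), (0.334, 7), (0.394, 57), (0.398, 51), (0.402, 46), (0.406, 12)]
T [0.4134 0.5132]
1380 [[0.3381 0.4349 0.17  ]
 [0.3521 0.4615 0.1721]
 [0.3739 0.4896 0.1805]] ((0.35595494508743286, 0.46174222230911255), (0.05619560554623604, 0.03701305761933327), 89.6763687133789)
grip 747 [[0.1554 0.4392 0.0481]
 [0.191  0.4503 0.0551]
 [0.2144 0.4712 0.0895]]
[[0.165  0.4389 0.0479]
 [0.1797 0.4481 0.0548]
 [0.1948 0.4554 0.0575]]
```

View pics/w5.png

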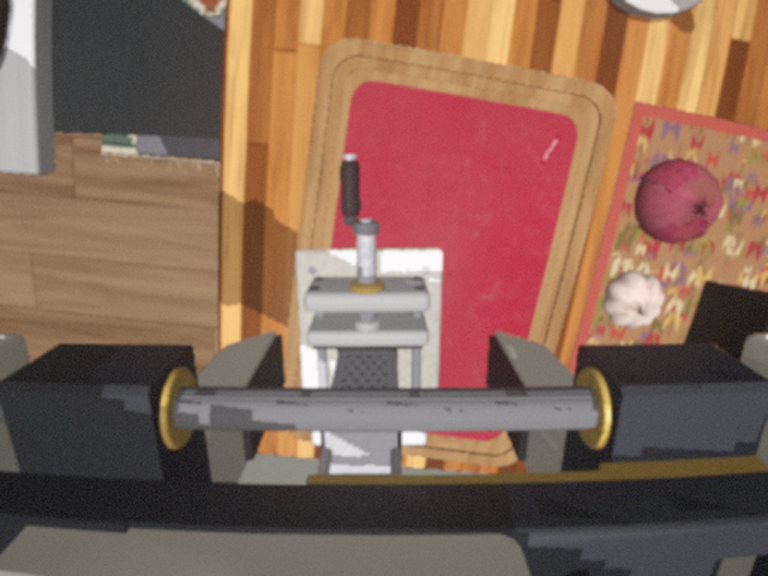

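The grater stands square between the jaws, centred on t within 1 mm. The crank grip is near the bottom of its circle at (350,190), a ≈ 2.66 rad. I'll move above the grip.

Emit:
apply_moves(
  commands=[
    [50,-0.285,0.45,0,0],
    [50,-0.285,0.45,-0.5,0],
    [50,0,0,-0.9,0],
    [50,0,0,-0.9,0],
    [50,0,0,-0.9,0],
    [50,0,0,0,0],
    [50,0,0,0,0],
  ],
)

```text
clock: 12.38
position: [0.463, -0.1309, 0.1106]
ee_rot: [2.114, 2.322, 0.001]
force: [-1.3, 0.4, -0.2]
width: 0.497
gripper_force: 0.0
```

Emit:
apply_moves(
  commands=[
    [50,-0.015,0.015,-0.5,0],
    [50,0,0,-0.45,0],
    [50,0,0,-0.27,0],
    [50,0,0,0,0],
    [50,0,0,0,0],
  ],
)

```text
clock: 13.0
position: [0.4621, -0.1289, 0.0368]
ee_rot: [2.112, 2.324, 0.002]
force: [0.1, 0.3, -0.1]
width: 0.497
gripper_force: 0.0
```

Emit:
apply_moves(
  commands=[
    [30,0,0,0,0],
    [15,0,0,0,0],
    [10,0,0,0,0],
    [10,0,0,0,0],
    [10,0,0,0,0],
  ],
  newtons=25,
)

```text
clock: 13.62
position: [0.4618, -0.1284, 0.0358]
ee_rot: [2.112, 2.325, 0.001]
force: [3.1, 0.6, 1.8]
width: 0.183
gripper_force: 25.0
```

```bash
python3 - <<'E'
import numpy as np,json
al=np.radians(5.5);ux=np.array([np.sin(al),-np.cos(al)]);uy=np.array([np.cos(al),np.sin(al)])
def P(a):
    xy=ux*(.02*a/2/np.pi)-uy*.034*np.sin(a);return np.r_[xy,.034*np.cos(a)]
st=np.radians(20);a=2.66+st*np.arange(0,37)
Q=np.round(np.array([P(x)-P(a[0]) for x in a])/.06,3)
D=np.round(np.diff(Q,axis=0),3)
for i in range(0,36,12): print(round(a[i],2),json.dumps([[10,*map(float,r),0] for r in D[i:i+12]]))
E
```

```text
2.66 [[10, 0.189, -0.0, -0.059, 0], [10, 0.197, 0.0, 0.008, 0], [10, 0.183, -0.001, 0.075, 0], [10, 0.146, -0.005, 0.133, 0], [10, 0.093, -0.009, 0.174, 0], [10, 0.027, -0.016, 0.195, 0], [10, -0.04, -0.023, 0.192, 0], [10, -0.103, -0.028, 0.166, 0], [10, -0.153, -0.034, 0.12, 0], [10, -0.185, -0.036, 0.06, 0], [10, -0.194, -0.037, -0.008, 0], [10, -0.18, -0.036, -0.075, 0]]
6.85 [[10, -0.143, -0.033, -0.133, 0], [10, -0.089, -0.027, -0.175, 0], [10, -0.024, -0.021, -0.195, 0], [10, 0.044, -0.014, -0.192, 0], [10, 0.107, -0.008, -0.166, 0], [10, 0.157, -0.004, -0.12, 0], [10, 0.188, 0.0, -0.059, 0], [10, 0.198, 0.0, 0.008, 0], [10, 0.183, -0.001, 0.075, 0], [10, 0.146, -0.004, 0.133, 0], [10, 0.093, -0.01, 0.174, 0], [10, 0.027, -0.016, 0.195, 0]]
11.04 [[10, -0.04, -0.022, 0.192, 0], [10, -0.103, -0.029, 0.166, 0], [10, -0.154, -0.033, 0.12, 0], [10, -0.185, -0.037, 0.06, 0], [10, -0.193, -0.037, -0.008, 0], [10, -0.18, -0.036, -0.075, 0], [10, -0.143, -0.032, -0.133, 0], [10, -0.089, -0.027, -0.175, 0], [10, -0.024, -0.021, -0.195, 0], [10, 0.044, -0.015, -0.192, 0], [10, 0.107, -0.008, -0.166, 0], [10, 0.157, -0.004, -0.12, 0]]
```

Emit:
apply_moves(
  commands=[
    [10,0.189,0,-0.059,0],
    [10,0.197,0,0.008,0],
    [10,0.183,-0.001,0.075,0],
    [10,0.146,-0.005,0.133,0],
  ],
)

```text
clock: 14.12
position: [0.5023, -0.1282, 0.0441]
ee_rot: [-2.11, -2.322, 0.003]
force: [-3.7, 1.2, -2.2]
width: 0.183
gripper_force: 25.0
```

Turning well; continue.

Emit:
apply_moves(
  commands=[
    [10,0.093,-0.009,0.174,0],
    [10,0.027,-0.016,0.195,0],
    [10,-0.04,-0.023,0.192,0],
    [10,-0.103,-0.028,0.166,0],
    [10,-0.153,-0.034,0.12,0],
    [10,-0.185,-0.036,0.06,0],
    [10,-0.194,-0.037,-0.008,0],
    [10,-0.18,-0.036,-0.075,0],
  ],
)

```text
clock: 15.12
position: [0.4613, -0.1417, 0.0961]
ee_rot: [2.11, 2.324, 0.005]
force: [1.3, 4.8, 3.8]
width: 0.18
gripper_force: 25.0
```

Emit:
apply_moves(
  commands=[
    [10,-0.143,-0.033,-0.133,0],
    [10,-0.089,-0.027,-0.175,0],
    [10,-0.024,-0.021,-0.195,0],
    [10,0.044,-0.014,-0.192,0],
    [10,0.107,-0.008,-0.166,0],
    [10,0.157,-0.004,-0.12,0],
  ],
)

```text
clock: 15.88
position: [0.4627, -0.1484, 0.0362]
ee_rot: [-2.113, -2.324, -0.001]
force: [-1.7, 5.1, 5.9]
width: 0.185
gripper_force: 25.0
```

Emit:
apply_moves(
  commands=[
    [10,0.188,0,-0.059,0],
    [10,0.198,0,0.008,0],
    [10,0.183,-0.001,0.075,0],
    [10,0.146,-0.004,0.133,0],
  ],
)

```text
clock: 16.38
position: [0.5054, -0.1482, 0.0454]
ee_rot: [-2.111, -2.324, 0.0]
force: [-3.5, 4.7, -4.3]
width: 0.182
gripper_force: 25.0
```

Emit:
apply_moves(
  commands=[
    [10,0.093,-0.01,0.174,0],
    [10,0.027,-0.016,0.195,0],
    [10,-0.04,-0.022,0.192,0],
    [10,-0.103,-0.029,0.166,0],
  ],
)

```text
clock: 16.88
position: [0.5049, -0.1528, 0.0897]
ee_rot: [2.111, 2.325, 0.002]
force: [-0.2, 5.0, -6.0]
width: 0.187
gripper_force: 25.0
```

Emit:
apply_moves(
  commands=[
    [10,-0.077,-0.017,0.065,0],
    [10,-0.077,-0.016,0.055,0],
    [10,-0.093,-0.018,0.035,0],
  ],
)

```text
clock: 17.25
position: [0.4906, -0.156, 0.0991]
ee_rot: [2.111, 2.325, 0.003]
force: [2.6, 6.0, -3.0]
width: 0.186
gripper_force: 25.0
```

Emit:
apply_moves(
  commands=[
    [10,-0.092,-0.018,0.025,0],
    [10,-0.097,-0.019,0.004,0],
    [10,0,0,0,0],
  ],
)

```text
clock: 17.62
position: [0.4788, -0.1584, 0.1008]
ee_rot: [2.112, 2.324, 0.003]
force: [0.1, 4.6, -2.0]
width: 0.182
gripper_force: 25.0
```

Emit:
apply_moves(
  commands=[
    [10,-0.096,-0.019,-0.012,0],
    [10,0,0,0,0],
  ],
)

```text
clock: 17.88
position: [0.4733, -0.1595, 0.1001]
ee_rot: [2.111, 2.324, 0.003]
force: [0.7, 6.2, -0.7]
width: 0.183
gripper_force: 25.0
```

Emit:
apply_moves(
  commands=[
    [10,-0.093,-0.018,-0.028,0],
    [10,0,0,0,0],
  ],
)

```text
clock: 18.12
position: [0.4678, -0.1607, 0.0985]
ee_rot: [2.111, 2.324, 0.003]
force: [0.5, 4.6, -1.2]
width: 0.185
gripper_force: 25.0
```

Emit:
apply_moves(
  commands=[
    [10,-0.087,-0.018,-0.047,0],
    [10,0,0,0,0],
  ],
)

```text
clock: 18.38
position: [0.4624, -0.1618, 0.0956]
ee_rot: [2.112, 2.324, 0.003]
force: [0.9, 5.4, 0.2]
width: 0.183
gripper_force: 25.0
```

Emit:
apply_moves(
  commands=[
    [10,-0.078,-0.017,-0.06,0],
    [10,0,0,0,0],
  ],
)

```text
clock: 18.62
position: [0.4583, -0.1625, 0.0922]
ee_rot: [2.111, 2.324, 0.004]
force: [0.1, 7.3, 2.7]
width: 0.183
gripper_force: 25.0
```

Emit:
apply_moves(
  commands=[
    [10,-0.065,-0.016,-0.073,0],
    [10,0,0,0,0],
  ],
)

```text
clock: 18.88
position: [0.4554, -0.1628, 0.0885]
ee_rot: [2.11, 2.325, 0.007]
force: [1.5, 11.6, 12.8]
width: 0.18
gripper_force: 25.0
```

Emit:
apply_moves(
  commands=[
    [10,-0.052,-0.014,-0.083,0],
    [10,0,0,0,0],
  ],
)

```text
clock: 19.12
position: [0.4536, -0.1637, 0.0842]
ee_rot: [2.108, 2.324, 0.009]
force: [1.9, 13.3, 18.2]
width: 0.182
gripper_force: 25.0
```

Emit:
apply_moves(
  commands=[
    [10,-0.037,-0.013,-0.092,0],
    [10,0,0,0,0],
  ],
  newtons=45,
)

```text
clock: 19.38
position: [0.4512, -0.1639, 0.079]
ee_rot: [2.108, 2.325, 0.01]
force: [-1.8, 15.7, 31.4]
width: 0.18
gripper_force: 45.0
```

Emit:
apply_moves(
  commands=[
    [10,-0.02,-0.008,-0.097,0],
    [10,0,0,0,0],
  ],
)

```text
clock: 19.62
position: [0.4501, -0.1648, 0.0735]
ee_rot: [2.108, 2.324, 0.011]
force: [-2.8, 15.6, 37.5]
width: 0.181
gripper_force: 45.0
```

Emit:
apply_moves(
  commands=[
    [10,0,0.02,0.03,0],
    [10,0,0,0,0],
  ],
  newtons=20,
)

```text
clock: 19.88
position: [0.4535, -0.1658, 0.0757]
ee_rot: [2.103, 2.318, 0.011]
force: [9.8, 7.3, 14.8]
width: 0.184
gripper_force: 20.0
```

Emit:
apply_moves(
  commands=[
    [10,-0.03,0.015,0.02,0],
    [45,0,0,0,0],
    [50,0,0,0,0],
    [50,0,0,0,0],
    [50,0,0,0.5,0],
    [50,0,0,0.9,0],
    [50,0,0,0.9,0],
    [50,0,0.3,0.9,0],
    [50,0,0,0,0],
  ],
)

```text
clock: 21.0
position: [0.4468, -0.1465, 0.2692]
ee_rot: [2.108, 2.321, 0.009]
force: [0.8, 0.5, -0.6]
width: 0.501
gripper_force: 0.0
```

```bash
python3 cl.py w6; python3 - <<'E'
from h import *
z=np.load("pics/w6.npz");c=z['c'];a=np.radians(5.5);ux=np.array([np.sin(a),-np.cos(a)]);uy=np.array([np.cos(a),np.sin(a)])
S,T,Z=c[:,:2]@ux,c[:,:2]@uy,c[:,2]
m=(Z>.164)&(Z<.184)&(S>.3)&(S<.41)&(T>.41)&(T<.52);p=np.c_[S,T,Z][m];print("grater top",m.sum(),np.percentile(p,[1,50,99],axis=0).round(4),cv2.minAreaRect(p[:,:2].astype(np.float32)))
m=(Z>.04)&(Z<.14)&(S<.225)&(S>.18)&(T>.40)&(T<.50);p=np.c_[S,T,Z][m];print("grip",m.sum(),np.percentile(p,[1,50,99],axis=0).round(4))
for n in("scene","top"):
    im,d=imaging.get_image(n);cv2.imwrite(f"pics/{n}6.png",im[:,:,::-1])
s=cv2.imread("pics/scene6.png")[130:250,190:330];t=cv2.imread("pics/top6.png")[115:265,185:385]
cv2.imwrite("pics/f6.png",np.hstack([cv2.resize(s,(420,360),interpolation=2),cv2.resize(t,(380,360),interpolation=2)]))
E
```

```text
[ 0.4468 -0.1465  0.2692] [2.108 2.321 0.009] [ 0.8  0.5 -0.6] 0.5006236956972974 21.0 [-0.42  0.14  0.72  1.92 -0.11  1.11  0.44]
plate 2746
[(0.238, 113), (0.242, 269), (0.246, 257), (0.25, 246), (0.254, 211), (0.258, 185), (0.262, 154), (0.266, 66), (0.27, 53), (0.274, 48), (0.278, 38), (0.282, 27), (0.286, 26), (0.29, 23), (0.294, 24), (0.298, 26), (0.302, 25), (0.306, 110), (0.31, 126), (0.314, 119), (0.318, 127), (0.322, 109), (0.374, 24), (0.378, 24), (0.382, 52), (0.386, 55), (0.39, 59), (0.394, 49), (0.398, 23), (0.402, 27), (0.406, 23), (0.41, 22)]
T [0.396  0.5287]
high 1847
[(0.238, 48), (0.242, 59), (0.246, 22), (0.25, 23), (0.254, 102), (0.258, 85), (0.262, 243), (0.266, 209), (0.27, 188), (0.274, 170), (0.278, 53), (0.282, 28), (0.286, 30), (0.29, 34), (0.294, 22), (0.334, 17), (0.338, 172), (0.342, 111), (0.346, 226)]
T [0.4127 0.4885]Traceback (most recent call last):
  File "<stdin>", line 4, in <module>
    return _quantile_unchecked(
        a, q, axis, out, overwrite_input, method, keepdims, weights)
    return _ureduce(a,
                    func=_quantile_ureduce_func,
    ...<5 lines>...
                    overwrite_input=overwrite_input,
                    method=method)
    r = func(a, **kwargs)
    result = _quantile(arr,
                       quantiles=q,
    ...<2 lines>...
                       out=out,
                       weights=wgt)
    slices_having_nans = np.isnan(arr[-1, ...])
                                  ~~~^^^^^^^^^
IndexError: index -1 is out of bounds for axis 0 with size 0
```

Emit:
apply_moves(
  commands=[
    [50,-0.2,0.6,0.6,0],
    [50,-0.2,0.9,0.3,0],
    [50,-0.2,0.9,0,0],
    [50,0,0.9,0,0],
    [50,0,0,0,0],
  ],
)

```text
clock: 21.68
position: [0.408, 0.055, 0.318]
ee_rot: [-2.105, -2.33, 0.002]
force: [-0.1, -1.1, -0.1]
width: 0.501
gripper_force: 0.0
```

```bash
python3 - <<'E'
from h import *
S,d=imaging.get_image("scene");T,d2=imaging.get_image("top")
s=S[135:245,185:325,::-1];t=T[115:265,195:385,::-1]
cv2.imwrite("pics/f7.png",np.vstack([cv2.resize(s,(380,299),interpolation=2),cv2.resize(t,(380,300),interpolation=2)]))
E
```

```text
(no output)
```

View pics/f7.png

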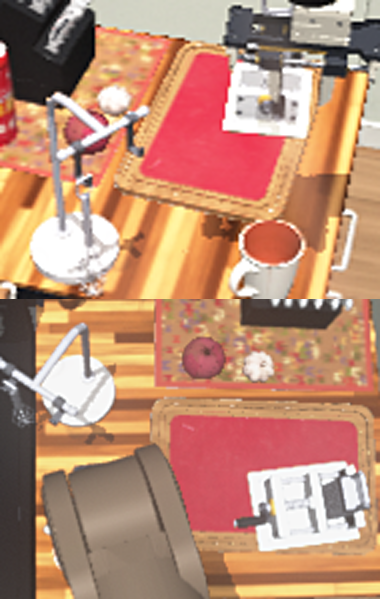

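The grater stands upright against the fixed jaw at f7 (340,490). The whisk still hangs at (90,240), and the mug, onion and garlic are in place. The robot is clear of everything, so I'm handing in.

```bash
python3 -c "
from cell import arm
print(arm.sign_off())"
```

```text
the job is handed in; nothing more can be done
None
```

The grater stands upright on the clamp plate, held tight between the jaws (gap about 42 mm, about 37 N at the crank when it bit). The whisk, mug, onion and garlic are undisturbed, everything is released, and the job was handed in at about 22 s.

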